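# Wedge the clamping jig tight

### The job

Three wooden blocks stand loosely in a row in the clamping jig, to be planed together. Take the thicker of the two wedges from the rack, set it point down into the tapered gap between the jig's sliding jaw and its end cheek, and press it down firmly until the row is locked tight; then let go. Leave the slim wedge in the rack.

Things in the scene. Friction and masses are not known exactly. Their poses are not given: they have to be found in the camera images.
- wedge: Thicker wooden wedge, point down in a rack pocket 16 mm deep. 98 mm high, 50 wide along its x: grip the head across this width. Thickness along y: 13 at the tip, 19 from 3 mm up, growing 0.32 per mm to 38 at 62 mm; above that a straight head 38 thick, 36 high. Either way round is alike. Origin: centre of the tip's underside, 10 mm above the table at first; z up. 0.1 to 0.16 kg, taper waxed.
- slim_wedge: Slim wedge in the rack's other pocket, 76 mm beside the thick one along y; which pocket holds which varies. Also 98 mm high and 50 wide, but only 24 thick at the head: too thin to lock the row. Origin and axes as for the wedge. The rack is fixed, 86 x 150 mm, its top 26 mm above the table.
- jig: Fixed wooden jig, 112 (x) by 178 mm (y). Along y from -y: end stop, 3 loose blocks 22 thick, sliding jaw, gap, cheek; floor 12 mm, tops 67 above the table. Origin: on the table under the gap's middle when tight; x along the gap, z up. Tight gap: 15 mm wide at floor, 33 at top, tapered like the wedge, which then stands upright over the origin, tip about 20 mm above the table, head 51 mm proud.
- jaw (a joint): Sliding jaw, in m: 0 is loosest, nearest the cheek; grows along the jig's -y onto the blocks. Starts at 0 to 0.003, reaches 0.007 when the row is tight. Until then the gap is narrower by (0.007 - value) and its middle half of that to the jig's +y. Pressing the wedge down drives it: 5 to 10 N until the row is tight, then stiff; 15 to 20 N sets it firmly.
Mind the look-alikes: they are no part of the job. What is shaped like the wedge but grey is not meant.

How it is judged:
By the outcome, as a careful person would: the job done as asked, in the order asked, and still so for the second after the job is handed in, with the robot touching nothing.
It also fails if it takes over 35 s, if anything falls off the work surface, if the arm or the gripper's body presses on something with over 40 N, if the wrist force passes 120 N, or if a joint passes its speed limit or range.

### The arm

A 6-joint arm with a two-finger parallel gripper is mounted at the origin on the work surface; the furniture and walls round the work are solid. World frame = base frame: x ahead of the robot, y to its left, z up, the work surface at z = 0. Lengths are in mm, angles in rad, forces in N, time in s.
With the tool pointing down it reaches from about 300 to 875 mm from the base axis. Payload 6.4 kg.
Tool frame: the origin (TCP) lies at the very end of the fingers, on their centre line; the grasp point (between the pads) lies 19 mm behind it; z points along the fingers, y is the line along which they close (so a half turn about z gives the same grasp; the last joint's range is limited). The gripper opens to 88 mm and grips with 3 to 60 N. Pads are 18 mm wide; open, the fingers measure 123 mm over their backs; the gripper's body (75 mm by 187 mm) begins 45 mm behind the grasp point.
Start: joints at [1.03, 0.181, 1.607, -0, 1.354, -0.206], TCP at [188.922, 543.092, 214.914] pointing down, gripper open.
Joint ranges: [-2.99, 2.99], [-0.89, 2.07], [0.3, 2.58], [-1.14, 4.28], [0, 2.63], [-3.12, 3.12]. Speed limits (rad/s): [2.57, 2.57, 3.01, 3.14, 3.14, 3.14].

### API

Orientations are given as [roll, pitch, yaw] about the fixed x, y, z axes, in that order (R = Rz(yaw) Ry(pitch) Rx(roll)).
In Python, from station import bot gives the robot as it stands.
- The arm moves only by the shell command python3 -m pendant 'ROWS' [OPENING] [FORCE]. ROWS is JSON, a list of rows, each a list of 6 numbers: the shift along the tool's x, y, z in m, then the turn, a rotation vector about the tool's x, y, z in rad. In form: [[tx, ty, tz, rx, ry, rz], ...]. A call has 1 to 10 rows; each row is the pose to reach, as a shift and turn from the pose commanded when the call began, along the tool's axes at that moment; what a row does not reach only later rows make up. A row lasts 1/12 s, in which the tool goes at most 41.7 mm and 7.16 degrees, less where a joint would pass 70% of its speed; a pose out of reach is approached as far as the arm can. A call with a gripper value outside its range is refused whole. OPENING is the opening, from 0 (shut) to 1 (fully open), set as the call begins (- or left out, the last holds). The fingers move at their own pace and stop on an object; FORCE is the grip in N (left out, the last holds). Time passes only in rows, so rows that repeat a pose let the fingers close. It gives the time, the measured TCP pose, the force, the opening and the grip force at its end, in the units of the state.
- bot.state(): the state, without advancing time (a new reading comes with each control period).
- bot.grab_frame(name): name is "scene" or "top" or "wrist"; returns (picture, depth): 400x640x3 uint8, red, green, blue; 400x640 float32, mm along the optical axis (not along the pixel's ray), 0 where there is no reading.
- bot.get_calibration(name): a dict with "fx", "fy", "cx", "cy" (pixels), "extrinsics" (4x4, takes a point from camera to world coordinates). Camera axes: x right, y down, z forward; pixel columns grow to the right and rows downward; lengths in mm; the calibration is good to about 2 mm. The wrist camera is an equidistant fisheye: a pixel r from the principal point sees the ray r / f radians off the axis. A picture is of the moment at which its call begins: read the wrist's pose just before it. get_calibration takes no time and is no camera call; for the wrist camera it gives the pose at the moment of the call.
- bot.hand_in(): hands the job in; it is judged then, once.
The state is a dict: "time_s": time; "q": joint angles; "dq": joint speeds; "effort": joint torques, N m; "ee_pos": TCP position; "tool_rot": TCP orientation; "ft_force": force on the tool from outside, world axes, zero at the start; "moment": the same for the moment, N m; "grip_width": finger opening in mm; "grasp_force": force on a finger pad.
Only numpy, scipy, OpenCV 4.12 (cv2) and the standard library are available. Lean on these libraries where they do the work, as an engineer would, in place of code of your own. Each camera call takes 0.05 s, during which the arm holds its last target. There are 200 camera calls.

## Working session

There is one attempt and no reset: what is moved stays moved. The work goes in short steps, Python scripts to look and compute and a shell command to move; the robot and the scene stay as the last step left them, time stands still between calls to the robot, and variables do not carry over. Pictures are saved under pics/ and viewed, at most 10 in all, crops included, and the job is handed in when it is done.

```bash
mkdir -p pics; cat > h.py <<'E'
import numpy as np,cv2
from station import bot
def grab(n):
    c=bot.get_calibration(n); p,d=bot.grab_frame(n); return c,p,d
def cloud(c,d):
    v,u=np.mgrid[:d.shape[0],:d.shape[1]]
    P=np.stack([(u-c["cx"])/c["fx"]*d,(v-c["cy"])/c["fy"]*d,d],-1)
    E=np.array(c["extrinsics"]); W=P@E[:3,:3].T+E[:3,3]; W[d<=0]=np.nan
    return W
E
python3 - <<'E'
from h import *
for n in("scene","top"):
    c,p,d=grab(n); np.savez(n,p=p,W=cloud(c,d)); cv2.imwrite(f"pics/{n}.png",p[:,:,::-1])
    print(c)
print(bot.state())
E
```

```text
{'fx': 395.4165388509667, 'fy': 395.4165388509667, 'cx': 323.3855591583314, 'cy': 204.37375667302584, 'extrinsics': array([[ 6.73151343e-01, -5.34729692e-01,  5.10814473e-01,
        -4.37904574e+01],
       [-7.39392706e-01, -4.98700056e-01,  4.52323646e-01,
        -4.82165257e+02],
       [ 1.28723225e-02, -6.82174765e-01, -7.31075847e-01,
         7.72420639e+02],
       [ 0.00000000e+00,  0.00000000e+00,  0.00000000e+00,
         1.00000000e+00]])}
{'fx': 472.8986497435152, 'fy': 472.8986497435152, 'cx': 318.51427737177966, 'cy': 196.533395803304, 'extrinsics': array([[ 2.99362541e-02, -9.78178490e-01,  2.05598303e-01,
         2.28182211e+02],
       [-9.99551130e-01, -2.95359908e-02,  5.01631439e-03,
        -3.99176342e+01],
       [ 1.16569873e-03, -2.05656185e-01, -9.78623612e-01,
         1.21819949e+03],
       [ 0.00000000e+00,  0.00000000e+00,  0.00000000e+00,
         1.00000000e+00]])}
{'time_s': 0.1, 'q': array([ 1.02972320e+00,  1.81434554e-01,  1.60788027e+00, -1.35456471e-05,
        1.35378872e+00, -2.06290824e-01]), 'dq': array([ 0.00054836, -0.00197059, -0.00215567,  0.00247938,  0.00062166,
        0.00047516]), 'effort': array([ 9.94951006e-04, -4.34825635e+01, -3.42695189e+01,  7.03597488e-02,
        3.40999849e-02, -8.03585294e-05]), 'ee_pos': array([188.64302531, 542.64407189, 214.1317636 ]), 'tool_rot': array([-3.14011109e+00, -2.96532620e-04,  2.80681306e+00]), 'ft_force': array([-0.24964638, -0.05307089, -0.23793575]), 'moment': array([-0.02658238,  0.01097188,  0.00286227]), 'grasp_force': 0.0, 'grip_width': 87.97111879654278}
```

View pics/top.png

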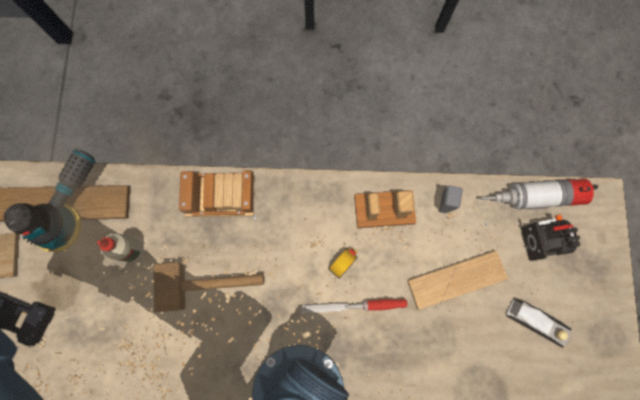

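View pics/scene.png

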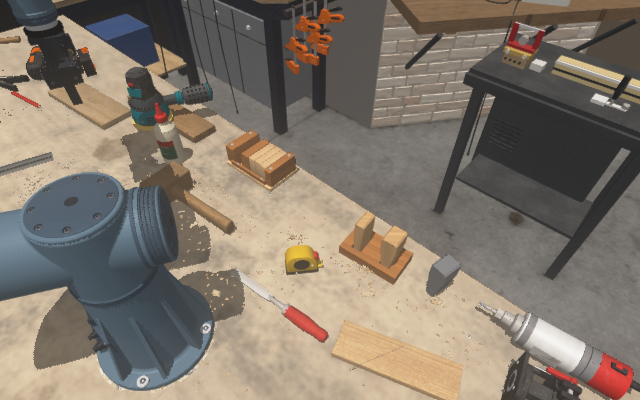

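The top view shows the jig at (217,193), with the gap on its left. Wedge candidates in top pixels:
- (404,203): wooden and thicker.
- (373,204): wooden and slim.
- (450,198): grey decoy, standing on the table.

I choose (404,203) and will check it in a crop while measuring.

```bash
python3 - <<'E'
from h import *
t=np.load("top.npz");W=t["W"];p=t["p"]
a=cv2.resize(p[165:235,340:475],None,fx=5.5,fy=5.5,interpolation=cv2.INTER_CUBIC)
b=cv2.resize(p[160:225,170:305],None,fx=3.8,fy=3.8,interpolation=cv2.INTER_CUBIC)
cv2.imwrite("pics/crop1.png",cv2.copyMakeBorder(a,0,0,0,0,0)[:,:,::-1]); cv2.imwrite("pics/crop2.png",cv2.resize(p[160:225,170:265],None,fx=8,fy=8,interpolation=cv2.INTER_CUBIC)[:,:,::-1])
def rect(name,n,box,zl,zh):
    D=np.load(n+".npz")["W"].reshape(-1,3)
    m=(D[:,2]>zl)&(D[:,2]<zh)&(D[:,0]>box[0])&(D[:,0]<box[1])&(D[:,1]>box[2])&(D[:,1]<box[3])
    q=D[m]
    if len(q)<5: print(name,n,len(q));return
    r=cv2.minAreaRect(q[:,:2].astype(np.float32)); print(name,n,len(q),np.round(r[0],1),np.round(r[1],1),round(r[2],1),"z",np.round(np.median(q[:,2]),1), "med",np.round(np.median(q[:,:2],0),1))
for (v,u) in [(203,404),(204,373),(198,450),(193,217),(218,385),(193,188),(193,247),(193,204)]: print(u,v,np.round(W[v,u],1))
w=W[203,404];s=W[204,373];g=W[193,217]
for n in("top","scene"):
    rect("thick",n,[w[0]-45,w[0]+45,w[1]-32,w[1]+32],95,125)
    rect("slim",n,[s[0]-45,s[0]+45,s[1]-32,s[1]+32],95,125)
    rect("rack",n,[w[0]-80,w[0]+80,w[1]-70,w[1]+150],18,34)
    rect("jig",n,[g[0]-90,g[0]+90,g[1]-120,g[1]+120],58,80)
E
```

```text
404 203 [ 451.3 -238.7  110.6]
373 204 [ 446.9 -164.9  109.2]
450 198 [ 469.2 -351.9   99.6]
217 193 [470.7 218.2  70.5]
385 218 [ 427.4 -204.7   28.6]
188 193 [468.8 290.6  69. ]
247 193 [473.2 144.   69.1]
204 193 [469.9 250.7  69.4]
thick top 346 [ 457.3 -242.8] [51.2 38.5] 5.6 z 108.5 med [ 456.5 -241.1]
slim top 220 [ 449.4 -166.9] [50.4 24.2] 5.1 z 108.3 med [ 447.2 -166.8]
rack top 1192 [ 453.6 -205.2] [ 86.7 150.9] 5.8 z 26.7 med [ 440.  -199.8]
jig top 2219 [479.3 225.6] [100.1 179. ] 2.6 z 67.7 med [478.2 213.8]
thick scene 401 [ 456.9 -245.5] [51.3 37.7] 5.9 z 109.0 med [ 451.9 -248. ]
slim scene 242 [ 448.8 -170.2] [50.3 24.5] 5.5 z 108.6 med [ 444.5 -172.9]
rack scene 1376 [ 453.5 -207. ] [ 89.5 150.6] 5.9 z 27.6 med [ 434.7 -210.7]
jig scene 1378 [479.2 222. ] [102.8 179.1] 2.5 z 69.0 med [475.  206.8]
```

View pics/crop1.png

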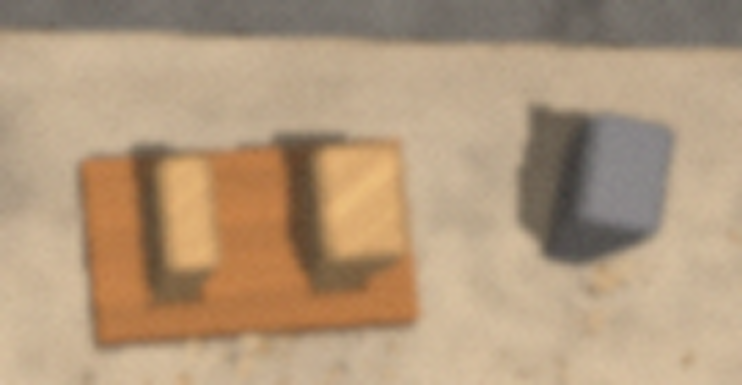

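View pics/crop2.png

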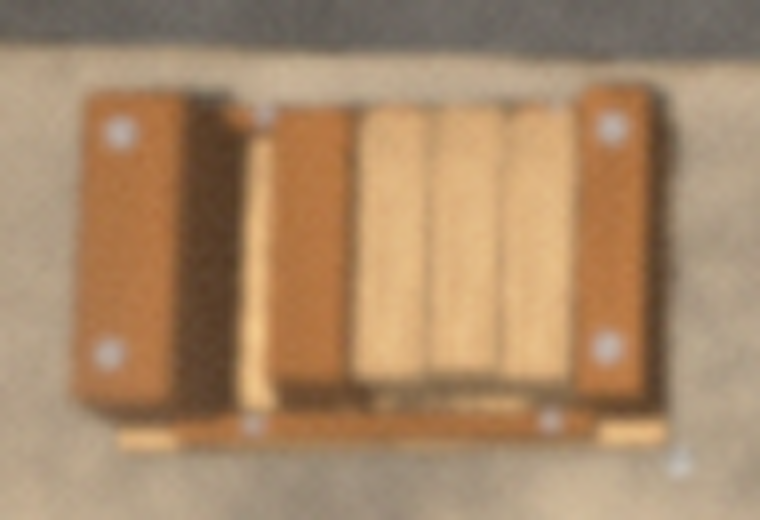

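Crop 1 shows the thick wooden wedge at crop (360,200), the slim one at (188,213) and the grey block at (625,170), so the choice holds. Crop 2 shows the cheek at the left (130,240), the gap at (215,260), the jaw at (310,240) and then the blocks. Next I measure the gap and the clearances, and work out the first move.

```bash
cat >> h.py <<'E'
from scipy.spatial.transform import Rotation as Ro
def go(xyz,ang):  # ang: world direction (deg) of tool y; tool down
    s=bot.state(); R=Ro.from_euler('xyz',s["tool_rot"]); T=Ro.from_euler('xyz',[np.pi,0,np.radians(ang+90)])
    sh=R.inv().apply(np.array(xyz)-s["ee_pos"])/1000; rv=(R.inv()*T).as_rotvec()
    print("t",round(s["time_s"],2),"row",np.round(sh,4),np.round(rv,4)); return s
E
python3 - <<'E'
from h import *
for n in("top","scene"):
    D=np.load(n+".npz")["W"].reshape(-1,3); a=np.radians(2.5); ex=np.array([np.cos(a),np.sin(a)]); ey=np.array([-ex[1],ex[0]])
    c=np.array([479.3,225.6]); L=(D[:,:2]-c)@np.stack([ex,ey],1)
    m=(abs(L[:,0])<35)&(abs(L[:,1])<95)
    h,e=np.histogram(L[m&(D[:,2]>63)&(D[:,2]<73),1],bins=np.arange(-95,96,2)); print(n,list(zip(e[:-1].astype(int),h)) [40:])
    mx=(D[:,2]>58)&(D[:,2]<75)&(abs(L[:,1])<92); 
    for lo,hi in((60,88),(10,30),(-20,0),(-88,-70)):
        k=mx&(L[:,1]>lo)&(L[:,1]<hi)&(abs(L[:,0])<70); print(lo,np.round(np.percentile(L[k,0],[1,99]),1))
    P0=np.array([189,543]);P1=np.array([457,-244]);d=(P1-P0)/np.linalg.norm(P1-P0); r=D[:,:2]-P0
    al=r@d; ac=r@np.array([-d[1],d[0]])
    for k in range(100,900,100): 
        q=D[(al>k-50)&(al<k+50)&(abs(ac)<110),2]; print(k,np.round(np.nanmax(q)) if len(q) else None,end="; ")
    print()
go([457,-244,215],5.7)
E
```

```text
top [(np.int64(-15), np.int64(19)), (np.int64(-13), np.int64(25)), (np.int64(-11), np.int64(19)), (np.int64(-9), np.int64(22)), (np.int64(-7), np.int64(24)), (np.int64(-5), np.int64(19)), (np.int64(-3), np.int64(21)), (np.int64(-1), np.int64(19)), (np.int64(1), np.int64(5)), (np.int64(3), np.int64(23)), (np.int64(5), np.int64(23)), (np.int64(7), np.int64(22)), (np.int64(9), np.int64(23)), (np.int64(11), np.int64(24)), (np.int64(13), np.int64(17)), (np.int64(15), np.int64(22)), (np.int64(17), np.int64(25)), (np.int64(19), np.int64(21)), (np.int64(21), np.int64(21)), (np.int64(23), np.int64(19)), (np.int64(25), np.int64(20)), (np.int64(27), np.int64(18)), (np.int64(29), np.int64(4)), (np.int64(31), np.int64(0)), (np.int64(33), np.int64(0)), (np.int64(35), np.int64(0)), (np.int64(37), np.int64(0)), (np.int64(39), np.int64(0)), (np.int64(41), np.int64(0)), (np.int64(43), np.int64(0)), (np.int64(45), np.int64(0)), (np.int64(47), np.int64(0)), (np.int64(49), np.int64(0)), (np.int64(51), np.int64(0)), (np.int64(53), np.int64(0)), (np.int64(55), np.int64(10)), (np.int64(57), np.int64(21)), (
[... 1845 characters left out ...]
(np.int64(63), np.int64(9)), (np.int64(65), np.int64(10)), (np.int64(67), np.int64(11)), (np.int64(69), np.int64(10)), (np.int64(71), np.int64(10)), (np.int64(73), np.int64(10)), (np.int64(75), np.int64(10)), (np.int64(77), np.int64(12)), (np.int64(79), np.int64(9)), (np.int64(81), np.int64(7)), (np.int64(83), np.int64(11)), (np.int64(85), np.int64(1)), (np.int64(87), np.int64(0)), (np.int64(89), np.int64(0)), (np.int64(91), np.int64(0)), (np.int64(93), np.int64(0))]
60 [-48.9  48.1]
10 [-43.7  43.4]
-20 [-41.8  40.7]
-88 [-49.6  49.4]
100 396.0; 200 181.0; 300 71.0; 400 57.0; 500 72.0; 600 69.0; 700 112.0; 800 113.0; 
t 0.1 row [-0.5119 -0.6548 -0.    ] [-1.5000e-03  6.0000e-04  1.1365e+00]
```

```bash
python3 -m pendant '[[-0.512,-0.655,0,0,0,1.1365],[-0.512,-0.655,0,0,0,1.1365],[-0.512,-0.655,0,0,0,1.1365],[-0.512,-0.655,0,0,0,1.1365],[-0.512,-0.655,0,0,0,1.1365],[-0.512,-0.655,0,0,0,1.1365],[-0.512,-0.655,0,0,0,1.1365],[-0.512,-0.655,0,0,0,1.1365],[-0.512,-0.655,0,0,0,1.1365],[-0.512,-0.655,0,0,0,1.1365]]' 1 60; python3 -c "
from h import *
go([457,-244,160],5.7)"
```

```text
time_s: 0.93
ee_pos: [323.3, 147.0, 214.9]
tool_rot: [3.141, -0.0, 1.664]
ft_force: [0.4, -0.5, -0.6]
grip_width: 88.1
grasp_force: 0.0
t 0.93 row [-0.4018  0.0966  0.0549] [ 0.0007 -0.     -0.006 ]
```

```bash
python3 -m pendant '[[-0.4,0.0965,0.054,0,0,0],[-0.4,0.0965,0.054,0,0,0],[-0.4,0.0965,0.054,0,0,0],[-0.4,0.0965,0.054,0,0,0],[-0.4,0.0965,0.054,0,0,0],[-0.4,0.0965,0.054,0,0,0],[-0.4,0.0965,0.054,0,0,0],[-0.4,0.0965,0.054,0,0,0],[-0.4,0.0965,0.054,0,0,0],[-0.4,0.0965,0.054,0,0,0]]'; python3 - <<'E'
from h import *
s=go([457,-244,74],5.7)
c,p,d=grab("wrist"); cv2.imwrite("pics/w1.png",p[:,:,::-1]); np.savez("w1",p=p,d=d)
print({k:c[k] for k in("fx","cx","cy")})
# fisheye cloud
def fc(c,d):
    v,u=np.mgrid[:400,:640]; x=u-c["cx"];y=v-c["cy"];r=np.hypot(x,y);th=r/c["fx"]
    k=np.where(r>0,np.tan(np.minimum(th,1.4))/np.maximum(r,1e-9),0)
    P=np.stack([x*k*d,y*k*d,d],-1);E=np.array(c["extrinsics"]);W=P@E[:3,:3].T+E[:3,3];W[d<=0]=np.nan;return W
D=fc(c,d).reshape(-1,3)
for nm,cx in(("thick",(457,-244)),("slim",(449,-168))):
    m=(abs(D[:,2]-108)<8)&(abs(D[:,0]-cx[0])<40)&(abs(D[:,1]-cx[1])<30)
    r=cv2.minAreaRect(D[m][:,:2].astype(np.float32)); print(nm,m.sum(),r,np.median(D[m][:,2]))
E
```

```text
time_s: 1.77
ee_pos: [459.2, -241.9, 160.1]
tool_rot: [-3.141, -0.0, 1.67]
ft_force: [1.0, 0.9, 0.4]
grip_width: 87.7
grasp_force: 0.0
t 1.77 row [-0.0019 -0.0023  0.0861] [-0.0004 -0.0004 -0.0008]
{'fx': 309.70691628693146, 'cx': 318.3862817771745, 'cy': 192.0716711530375}
thick 3050 ((457.84991455078125, -244.91793823242188), (49.61910629272461, 37.071502685546875), 5.6422014236450195) 107.98048529734677
slim 2301 ((450.2042236328125, -170.02659606933594), (50.478885650634766, 24.358713150024414), 5.42662239074707) 107.67423252785986
```

View pics/w1.png

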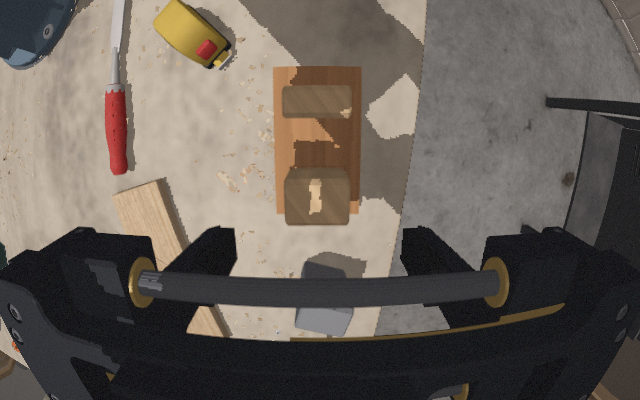

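The wrist view shows the thick wedge at (317,197) between the fingers and the slim one at (317,100). Next: descend and grip.

```bash
python3 -m pendant '[[-0.0026,-0.002,0.03,0,0,0],[-0.0026,-0.002,0.06,0,0,0],[-0.0026,-0.002,0.086,0,0,0],[-0.0026,-0.002,0.086,0,0,0]]' && python3 -m pendant '[[0,0,0,0,0,0],[0,0,0,0,0,0],[0,0,0,0,0,0],[0,0,0,0,0,0],[0,0,0,0,0,0],[0,0,0,0,0,0],[0,0,0,0,0,0],[0,0,0,0,0,0]]' 0 60
```

```text
time_s: 2.15
ee_pos: [453.7, -239.5, 69.5]
tool_rot: [-3.134, -0.008, 1.67]
ft_force: [-1.5, -0.2, -0.5]
grip_width: 88.3
grasp_force: 0.0
time_s: 2.82
ee_pos: [458.0, -243.0, 75.9]
tool_rot: [3.14, 0.001, 1.67]
ft_force: [-0.6, 0.0, 6.8]
grip_width: 49.3
grasp_force: 60.0
```

```bash
python3 -m pendant '[[0,0,-0.03,0,0,0],[0,0,-0.07,0,0,0],[0,0,-0.11,0,0,0],[0,0,-0.14,0,0,0],[0,0,-0.14,0,0,0],[0,0,-0.14,0,0,0]]';  python3 -c "
from h import *
go([477.5,268,215],2.5)"
```

```text
time_s: 3.32
ee_pos: [458.3, -243.2, 216.7]
tool_rot: [3.139, 0.003, 1.67]
ft_force: [-0.2, 0.8, -1.6]
grip_width: 49.0
grasp_force: 60.0
t 3.32 row [5.067e-01 6.990e-02 4.000e-04] [0.0028 0.0028 0.0559]
```

```bash
python3 -m pendant '[[0.04,0.006,0,0,0,0.005],[0.08,0.011,0,0,0,0.01],[0.12,0.017,0,0,0,0.02],[0.16,0.022,0,0,0,0.03],[0.2,0.028,0,0,0,0.04],[0.24,0.033,0,0,0,0.056],[0.28,0.039,0,0,0,0.056],[0.32,0.044,0,0,0,0.056],[0.36,0.05,0,0,0,0.056],[0.4,0.055,0,0,0,0.056]]' && python3 -m pendant '[[0.035,0.005,0,0,0,0],[0.065,0.009,0,0,0,0],[0.09,0.0125,0,0,0,0],[0.107,0.015,0,0,0,0],[0.107,0.015,0,0,0,0],[0.107,0.015,0,0,0,0],[0.107,0.015,0,0,0,0]]'; cat >> h.py <<'E'
def fc(c,d):
    v,u=np.mgrid[:400,:640]; x=u-c["cx"];y=v-c["cy"];r=np.hypot(x,y);th=r/c["fx"]
    k=np.where(r>0,np.tan(np.minimum(th,1.4))/np.maximum(r,1e-9),0)
    P=np.stack([x*k*d,y*k*d,d],-1);E=np.array(c["extrinsics"]);W=P@E[:3,:3].T+E[:3,3];W[d<=0]=np.nan;return W
E
python3 - <<'E'
from h import *
s=go([477.5,268,140],2.5); print(s["ee_pos"])
for n in("wrist","scene"):
    c,p,d=grab(n); cv2.imwrite(f"pics/{n}2.png",p[:,:,::-1]); np.savez(n+"2",p=p,W=(fc if n=="wrist" else cloud)(c,d))
    D=np.load(n+"2.npz")["W"].reshape(-1,3); a=np.radians(2.5); ex=np.array([np.cos(a),np.sin(a)]); ey=np.array([-ex[1],ex[0]])
    L=(D[:,:2]-[479.3,225.6])@np.stack([ex,ey],1)
    m=(abs(L[:,0])<38)&(abs(L[:,1])<100)&(D[:,2]>62)&(D[:,2]<74)
    h,e=np.histogram(L[m,1],bins=np.arange(-100,101,2)); print(n,[(int(a),int(b)) for a,b in zip(e,h)])
    k=(D[:,2]>62)&(D[:,2]<74)&(L[:,1]>57)&(L[:,1]<85)&(abs(L[:,0])<70); print(k.sum(), np.percentile(L[k,0],[1,99]) if k.any() else 0)
E
python3 - <<'E'
import cv2
a=cv2.imread("pics/wrist2.png");b=cv2.imread("pics/scene2.png")[90:230,180:360]
cv2.imwrite("pics/both2.png",cv2.vconcat([cv2.resize(a,(480,300)),cv2.resize(b,(480,300))]))
E
```

```text
time_s: 4.15
ee_pos: [470.6, 162.9, 212.4]
tool_rot: [-3.138, 0.0, 1.614]
ft_force: [0.4, -0.3, -1.2]
grip_width: 48.8
grasp_force: 60.0
time_s: 4.73
ee_pos: [481.8, 267.6, 213.1]
tool_rot: [-3.139, 0.001, 1.614]
ft_force: [0.3, -0.7, -1.5]
grip_width: 49.0
grasp_force: 60.0
t 4.73 row [ 0.0007 -0.004   0.0732] [-0.0031  0.0013 -0.0001]
[481.78657405 267.58516577 213.14783278]
wrist [(-100, 0), (-98, 0), (-96, 0), (-94, 0), (-92, 0), (-90, 0), (-88, 0), (-86, 0), (-84, 0), (-82, 0), (-80, 0), (-78, 0), (-76, 0), (-74, 0), (-72, 0), (-70, 0), (-68, 0), (-66, 0), (-64, 0), (-62, 0), (-60, 0), (-58, 0), (-56, 0), (-54, 0), (-52, 0), (-50, 0), (-48, 0), (-46, 0), (-44, 0), (-42, 0), (-40, 0), (-38, 0), (-36, 0), (-34, 0), (-32, 0), (-30, 0), (-28, 0), (-26, 0), (-24, 0), (-22, 0), (-20, 0), (-18, 0), (-16, 0), (-14, 0), (-12, 0), (-10, 0), (-8, 0), (-6, 0), (-4, 0), (-2, 0), (0, 0), (2, 0), (4, 0), (6, 0), (8, 0), (10, 0), (12, 0), (14, 0), (16, 1), (18, 3), (20, 7), (22, 7), (24, 48), (26, 150), (28, 0), (30, 0), (32, 0), (34, 0), (36, 0), (38, 0), (40, 0), (42, 0), (44, 0), (46, 0), (4
[... 643 characters left out ...]
, 15), (-36, 15), (-34, 13), (-32, 11), (-30, 14), (-28, 10), (-26, 11), (-24, 13), (-22, 15), (-20, 12), (-18, 14), (-16, 11), (-14, 12), (-12, 15), (-10, 11), (-8, 9), (-6, 20), (-4, 5), (-2, 5), (0, 16), (2, 22), (4, 13), (6, 12), (8, 12), (10, 15), (12, 10), (14, 10), (16, 15), (18, 15), (20, 12), (22, 10), (24, 8), (26, 0), (28, 0), (30, 0), (32, 0), (34, 0), (36, 0), (38, 0), (40, 0), (42, 0), (44, 0), (46, 0), (48, 0), (50, 4), (52, 16), (54, 30), (56, 16), (58, 12), (60, 16), (62, 11), (64, 11), (66, 11), (68, 14), (70, 10), (72, 8), (74, 16), (76, 12), (78, 8), (80, 11), (82, 14), (84, 1), (86, 2), (88, 0), (90, 0), (92, 0), (94, 0), (96, 0), (98, 0)]
223 [-49.53006167  48.8447502 ]
```

View pics/both2.png

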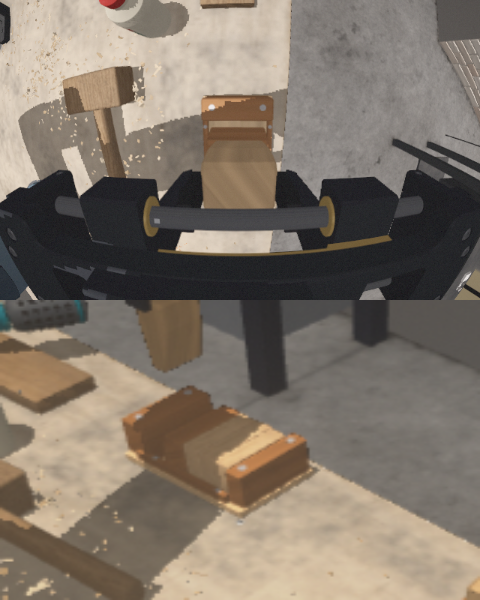

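The pictures show the wedge upright in the grip above the gap (scene crop (165,350)). In the wrist depth the gap runs 28..55 along the jig, so its middle is at 41.3 and the target TCP is (478.2, 268.8). I lower it until just before contact.

```bash
python3 -m pendant '[[0.0013,-0.0035,0,0,0,0],[0.0013,-0.0035,0.03,0,0,0],[0.0013,-0.0035,0.06,0,0,0],[0.0013,-0.0035,0.08,0,0,0],[0.0013,-0.0035,0.093,0,0,0],[0.0013,-0.0035,0.097,0,0,0],[0.0013,-0.0035,0.097,0,0,0],[0.0013,-0.0035,0.097,0,0,0]]'
```

```text
time_s: 5.5
ee_pos: [479.7, 269.5, 118.8]
tool_rot: [3.141, -0.0, 1.614]
ft_force: [0.5, 0.3, -0.9]
grip_width: 48.8
grasp_force: 60.0
```

```bash
python3 -m pendant '[[-0.0005,-0.001,0.003,0,0,0],[-0.0005,-0.001,0.006,0,0,0],[-0.0005,-0.001,0.009,0,0,0],[-0.0005,-0.001,0.012,0,0,0],[-0.0005,-0.001,0.015,0,0,0],[-0.0005,-0.001,0.015,0,0,0]]'
```

```text
time_s: 6.0
ee_pos: [477.8, 269.0, 102.2]
tool_rot: [-3.141, 0.0, 1.614]
ft_force: [0.2, -0.2, -1.6]
grip_width: 49.1
grasp_force: 60.0
```

```bash
python3 -m pendant '[[0,0,0.0015,0,0,0],[0,0,0.003,0,0,0],[0,0,0.0045,0,0,0],[0,0,0.006,0,0,0],[0,0,0.006,0,0,0]]'
```

```text
time_s: 6.42
ee_pos: [479.0, 268.9, 97.5]
tool_rot: [3.14, 0.0, 1.614]
ft_force: [0.3, -3.5, 3.2]
grip_width: 49.1
grasp_force: 60.0
```

Contact, with the cheek pushing the wedge toward -y. I press on, following the cheek's slope.

```bash
python3 -m pendant '[[-0.0008,0,0.001,0,0,0],[-0.001,0,0.002,0,0,0],[-0.0012,0,0.003,0,0,0],[-0.0013,0,0.004,0,0,0],[-0.0015,0,0.005,0,0,0],[-0.0016,0,0.006,0,0,0],[-0.0016,0,0.006,0,0,0]]'
```

```text
time_s: 7.0
ee_pos: [478.5, 267.5, 90.8]
tool_rot: [3.141, -0.0, 1.614]
ft_force: [2.5, -1.2, 3.7]
grip_width: 49.0
grasp_force: 60.0
```

```bash
python3 -m pendant '[[-0.0003,0,0.001,0,0,0],[-0.0005,0,0.002,0,0,0],[-0.0007,0,0.003,0,0,0],[-0.0008,0,0.004,0,0,0],[-0.0008,0,0.004,0,0,0]]'
```

```text
time_s: 7.42
ee_pos: [478.3, 266.9, 86.8]
tool_rot: [3.142, -0.0, 1.614]
ft_force: [0.4, -0.6, 3.7]
grip_width: 48.9
grasp_force: 60.0
```

```bash
python3 -m pendant '[[-0.0002,0,0.0007,0,0,0],[-0.0002,0,0.0014,0,0,0],[-0.0003,0,0.002,0,0,0],[-0.0003,0,0.002,0,0,0],[-0.0003,0,0.002,0,0,0]]'
```

```text
time_s: 7.83
ee_pos: [478.5, 266.7, 85.9]
tool_rot: [3.141, -0.0, 1.614]
ft_force: [-2.9, -1.2, 11.9]
grip_width: 49.1
grasp_force: 60.0
```

The row is tight. I keep pressing to about 20 N.

```bash
python3 -m pendant '[[0,0,0.0006,0,0,0],[0,0,0.0012,0,0,0],[0,0,0.0012,0,0,0],[0,0,0.0012,0,0,0]]'
```

```text
time_s: 8.17
ee_pos: [478.6, 266.8, 85.9]
tool_rot: [3.141, -0.0, 1.614]
ft_force: [-6.7, -3.2, 21.4]
grip_width: 48.9
grasp_force: 60.0
```

```bash
python3 -m pendant '[[-0.0002,-0.0006,0.0003,0,0,0],[-0.0002,-0.0006,0.0006,0,0,0],[-0.0002,-0.0006,0.0006,0,0,0],[-0.0002,-0.0006,0.0006,0,0,0],[-0.0002,-0.0006,0.0006,0,0,0]]' && python3 -m pendant '[[0,0,-0.0015,0,0,0],[0,0,-0.0028,0,0,0],[0,0,-0.0028,0,0,0]]'
```

```text
time_s: 8.58
ee_pos: [478.6, 266.7, 85.8]
tool_rot: [3.14, -0.001, 1.614]
ft_force: [-5.4, -2.4, 23.3]
grip_width: 49.1
grasp_force: 60.0
time_s: 8.83
ee_pos: [478.2, 266.6, 86.0]
tool_rot: [3.14, -0.001, 1.614]
ft_force: [2.5, 1.7, 3.2]
grip_width: 48.9
grasp_force: 60.0
```

Pressed to 23 N, then unloaded. I let go, rise and look.

```bash
python3 -m pendant '[[0,0,0,0,0,0],[0,0,0,0,0,0],[0,0,0,0,0,0],[0,0,0,0,0,0],[0,0,0,0,0,0],[0,0,0,0,0,0]]' 1 60 && python3 -m pendant '[[0,0,-0.015,0,0,0],[0,0,-0.04,0,0,0],[0,0,-0.08,0,0,0],[0,0,-0.12,0,0,0],[0,0,-0.16,0,0,0],[0,0,-0.16,0,0,0],[0,0,-0.16,0,0,0]]' && python3 -m pendant '[[-0.04,0,0,0,0,0],[-0.08,0,0,0,0,0],[-0.12,0,0,0,0,0],[-0.16,0,0,0,0,0],[-0.19,0,0,0,0,0],[-0.2,0,0,0,0,0],[-0.2,0,0,0,0,0],[-0.2,0,0,0,0,0]]'; python3 - <<'E'
from h import *
out=[]
for n in("wrist","scene","top"):
    c,p,d=grab(n); W=(fc if n=="wrist" else cloud)(c,d); out.append(p)
    D=W.reshape(-1,3); a=np.radians(2.5); ex=np.array([np.cos(a),np.sin(a)]); ey=np.array([-ex[1],ex[0]])
    L=(D[:,:2]-[479.3,225.6])@np.stack([ex,ey],1)
    m=(abs(L[:,0])<60)&(abs(L[:,1]-41)<40)&(D[:,2]>108)&(D[:,2]<130)
    if m.sum()>5: print(n,m.sum(),cv2.minAreaRect(L[m].astype(np.float32)),"top z",np.median(D[m,2]))
    k=(abs(L[:,0])<38)&(D[:,2]>62)&(D[:,2]<74)&(abs(L[:,1])<95)
    h,e=np.histogram(L[k,1],bins=np.arange(-20,96,2)); print([(int(a),int(b)) for a,b in zip(e,h)])
w,s,t=out
cv2.imwrite("pics/fin.png",cv2.vconcat([cv2.resize(s[110:200,200:320],(720,300),interpolation=2)*1,cv2.resize(t[150:225,150:330],(720,300),interpolation=2)])[:,:,::-1])
E
```

```text
time_s: 9.33
ee_pos: [477.5, 266.1, 85.6]
tool_rot: [-3.141, 0.0, 1.614]
ft_force: [0.6, -0.1, 0.7]
grip_width: 86.3
grasp_force: 0.0
time_s: 9.92
ee_pos: [479.4, 266.8, 249.0]
tool_rot: [3.136, -0.001, 1.614]
ft_force: [0.4, -0.2, -1.3]
grip_width: 88.1
grasp_force: 0.0
time_s: 10.58
ee_pos: [485.8, 66.7, 244.7]
tool_rot: [-3.139, -0.001, 1.613]
ft_force: [-0.5, 0.2, 0.5]
grip_width: 88.2
grasp_force: 0.0
wrist 59 ((0.2239246368408203, 19.10041046142578), (1.323958396911621, 45.082210540771484), 89.84657287597656) top z 109.82376476147562
[(-20, 122), (-18, 130), (-16, 98), (-14, 119), (-12, 126), (-10, 110), (-8, 110), (-6, 107), (-4, 121), (-2, 117), (0, 120), (2, 113), (4, 102), (6, 118), (8, 107), (10, 108), (12, 118), (14, 105), (16, 114), (18, 106), (20, 121), (22, 3), (24, 0), (26, 0), (28, 0), (30, 0), (32, 0), (34, 0), (36, 0), (38, 0), (40, 0), (42, 0), (44, 0), (46, 0), (48, 0), (50, 0), (52, 0), (54, 0), (56, 0), (58, 0), (60, 0), (62, 0), (64, 0), (66, 0), (68, 0), (70, 0), (72, 0), (74, 0), (76, 0), (78, 0), (80, 0), (82, 0), (84, 0), (86, 0), (88, 0), (90, 0), (92, 0)
[... 506 characters left out ...]
(56, 2), (58, 4), (60, 3), (62, 3), (64, 4), (66, 4), (68, 3), (70, 4), (72, 2), (74, 4), (76, 5), (78, 6), (80, 4), (82, 6), (84, 2), (86, 1), (88, 0), (90, 0), (92, 0)]
[(-20, 13), (-18, 6), (-16, 13), (-14, 15), (-12, 14), (-10, 8), (-8, 11), (-6, 14), (-4, 13), (-2, 11), (0, 11), (2, 10), (4, 13), (6, 14), (8, 13), (10, 10), (12, 10), (14, 7), (16, 5), (18, 1), (20, 0), (22, 0), (24, 0), (26, 0), (28, 0), (30, 0), (32, 0), (34, 0), (36, 0), (38, 0), (40, 0), (42, 0), (44, 0), (46, 0), (48, 0), (50, 0), (52, 0), (54, 0), (56, 0), (58, 0), (60, 0), (62, 0), (64, 0), (66, 0), (68, 0), (70, 0), (72, 0), (74, 0), (76, 0), (78, 0), (80, 0), (82, 0), (84, 0), (86, 0), (88, 0), (90, 0), (92, 0)]
```

View pics/fin.png

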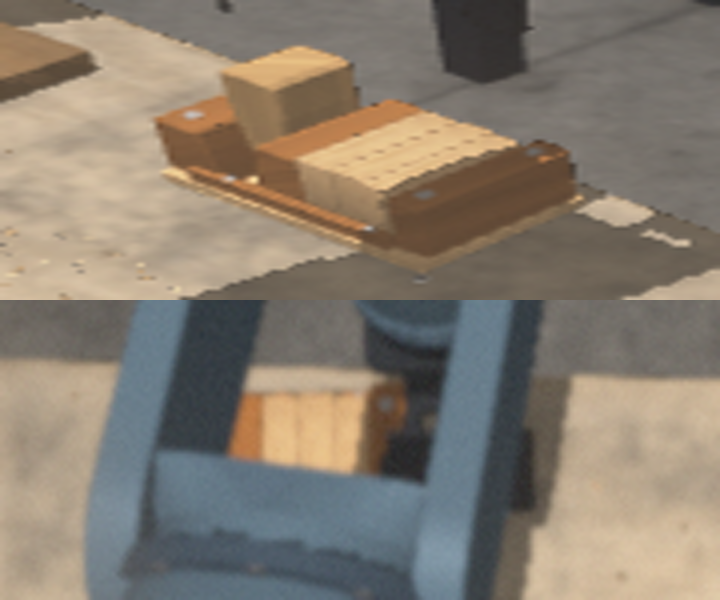

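The final crops show the wedge upright between cheek and jaw (290,100), its top at about 118 mm as specified. The blocks are closed up and the arm is clear.

```bash
python3 -c "
from station import bot
print(bot.hand_in())"
```

```text
the job is handed in; nothing more can be done
None
```

I set the thick wedge in the jig gap, pressed it to about 23 N until the row was tight, and let go. The slim wedge was never moved from the rack, and the job is handed in (arm time about 10.7 s).

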